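# Put the ball back in the trackball and hold it up level to be wiped underneath

### The arm

A 7-joint arm with a two-finger parallel gripper is mounted at the origin on a cart in front of the work surface, level with it; the furniture and walls round the work are solid. World frame = base frame: x ahead of the robot, y to its left, z up, the work surface at z = 0. Lengths are in m, angles in rad, forces in N, time in s.
With the tool pointing down it reaches from about 0.425 to 1.025 m from the base axis. Payload 9.4 kg.
Tool frame: the origin (TCP) lies between the finger pads; the fingertips stand env.tcp_to_tips ahead of it and the grasp point (between the pads) lies 8 mm behind it (env.tcp_to_tips is the distance from the TCP to the fingertips, in m); z points along the fingers, y is the line along which they close (so a half turn about z gives the same grasp; the last joint's range is limited). The gripper opens to 85 mm and grips with 20 to 120 N. Pads are 22 mm wide; open, the fingers measure 114 mm over their backs; the gripper's body (76 mm by 85 mm) begins 54 mm behind the grasp point. The pads swing forward as they close: fully open they stand 13 mm farther back than shut.
Start: joints at [-1.372, 0.599, -0.003, 1.599, 0.002, 0.943, -0.08], TCP at [0.197, 0.698, 0.242] pointing down, gripper open.
Joint ranges: [-2.57, 2.57], [-0.35, 1.97], [-1.29, 1.29], [0.11, 2.56], [-1.05, 4.19], [0.11, 1.86], [-2.63, 2.63]. Speed limits (rad/s): [2.22, 2.22, 3.01, 3.01, 3.14, 3.14, 3.14].

### API

Orientations are given as a 3x3 rotation matrix whose columns are the frame's x, y, z axes.
In Python, from bench import env gives the robot as it stands.
- The arm moves only by the tool send_rows, never from a script. Its argument "plan" is a list of rows, each a list of 6 numbers: the shift along the tool's x, y, z in units of 150 mm (1.0 is 150 mm), then the turn, a rotation vector about the tool's x, y, z in units of 2 rad (1.0 is 2 rad). A call has 1 to 20 rows; each row is the pose to reach, as a shift and turn from the pose commanded when the call began, along the tool's axes at that moment; what a row does not reach only later rows make up. A row lasts 1/10 s, in which the tool goes at most 50 mm and 8.59 degrees, less where a joint would pass 70% of its speed; a pose out of reach is approached as far as the arm can. A call with a number of a shift or a turn outside -1 to 1 is refused whole. A call with a gripper value outside its range is refused whole. "fingers" is the opening, from -1 (shut) to 1 (fully open), set as the call begins (left out, the last holds). The fingers move at their own pace and stop on an object; "squeeze" is the grip in N (left out, the last holds). Time passes only in rows, so rows that repeat a pose let the fingers close. It gives the time, the measured TCP pose, the force, the opening and the grip force at its end, in the units of the state.
- env.read_state(): the state, without advancing time (a new reading comes with each control period).
- env.grab_frame(name): name is "scene" or "top"; returns the picture (400x640x3 uint8, red, green, blue); there is no depth.
- env.camera_params(name): a dict with "vertical_fov" (degrees; the focal length in pixels is half the picture's height over the tangent of half this angle, whatever the lens; pixels are square), "cx", "cy" (the principal point, pixels), "dist_coeffs" ([k1, k2, p1, p2, k3] as OpenCV has them; the pictures are not rectified), "R" (3x3) and "t" (3): a world point X has camera coordinates R X + t. Camera axes: x right, y down, z forward; pixel columns grow to the right and rows downward; lengths in m; the calibration is good to about 2 mm. A picture is of the moment at which its call begins. camera_params takes no time and is no camera call.
- env.hand_in(): hands the job in; it is judged then, once.
The state is a dict: "clock": time; "joint_pos": joint angles; "joint_velocities": joint speeds; "effort": joint torques, N m; "tcp_pos": TCP position; "eef_rot": TCP orientation; "wrist_force": force on the tool from outside, world axes, zero at the start; "torque": the same for the moment, N m; "grip_width": opening from 0.0 (shut) to 1.0 (fully open); "finger_force": force on a finger pad.
Only numpy, scipy, OpenCV 4.12 (cv2) and the standard library are available. Lean on these libraries where they do the work, as an engineer would, in place of code of your own. Each camera call takes 0.05 s, during which the arm holds its last target. There are 200 camera calls.

### The job

The red ball of the wireless trackball has been cleaned and is parked on the roll of tape: set it gently back in its socket and let go of it. Then take the trackball by its sides, carry it over the middle of the blue mat and finish while still holding it there, still and level, about a hand's breadth above the mat, so that I can wipe its feet from below. The ball only lies loose in its socket, so keep the trackball level all the way, never let the ball fall, and leave the bottle, the notepad and the spectacles where they are.

Things in the scene. Friction and masses are not known exactly. Their poses are not given: they have to be found in the camera images.
- trackball: Wireless trackball, its ball out: a low light grey rounded block with four dark keys, 128 mm long (x axis), 58 mm wide (y), 26 mm high, 0.19 kg, loose on the desk. Origin: centre of its underside; z up. Front half (+x): open round socket with an aluminium rim, shell there at most 25 mm high. Rear half: palm rest, 26 mm high. Ball in, its centre of mass is 7 mm in front of the origin.
- trackball_seat (a point): Where the ball's centre lies when it is home in the socket on three white studs: 30 mm in front (+x) of the trackball's origin, 37 mm above its underside. Axes as the trackball's. The studs centre a ball let go within about 3 mm of it. Socket rim: 33 mm inner diameter, 24 to 25 mm above the underside. Tipped past about 20 degrees, the ball rolls off its studs.
- trackball_grip (a point): The middle of the trackball between the black rubber strips on its sides, 18 mm behind its origin, 14 mm above its underside: take it here, a finger on each side along its y axis, clear of the ball. The sides are flat and upright from 3 to 20 mm above the underside, 58 mm apart. Axes as the trackball's.
- ball_center (a point): The centre of the smooth hard red ball, 40 mm in diameter, 60 g. At the start it lies on the hole of the tape roll with its centre 34 to 35 mm above the desk. Its axes turn as it rolls.
- tape_roll: A roll of tan adhesive tape with a white core, lying flat and loose: 61 mm outside diameter, 19 mm high, the hole 26 mm wide. The ball is parked on the hole. Origin: centre of its underside.
- mat: Dark blue mouse mat, 180 mm (x) by 210 mm (y), 3 mm thick, fixed flat on the desk. Origin: centre of its underside.
- cleaner_bottle: White squeeze bottle with a yellow cap, 40 mm in diameter, 138 mm high, standing behind the work. A bystander. Origin: centre of its underside.
- notepad: Small spiral notepad, 105 x 80 x 16 mm, lying behind the work. A bystander. Origin: centre of its underside.
- glasses: Red spectacles, 141 x 142 x 42 mm with the arms open, standing behind the work. A bystander. Origin: centre of its underside.
Mind the look-alikes: they are no part of the job. Of the things like the trackball, leave any that is pink; of the rest the smaller one is meant.

How it is judged:
On the way, in this order (a step that is already met when the one before it is completed fails the run):
1. the ball is home in its socket and let go, with the trackball standing on the desk (distance between ball_center and trackball_seat below 0.004 m and contact force between the fingers and ball below 0.05 N and height (world z) of trackball below 0.008 m), for 0.2 s.
2. the trackball is lifted clear of the desk in the fingers, with the ball in its socket (height (world z) of trackball above 0.035 m and distance between ball_center and trackball_seat below 0.006 m and contact force between the fingers and trackball above 2 N), for 0.2 s.
At the end, for the whole second after the job is handed in: Held in the fingers: the trackball within 50 mm of the mat's centre seen from above, its underside 60 to 180 mm above the desk, level within 0.12 rad, still (under 20 mm/s, 0.1 rad/s), the ball loose in the socket, its centre within 4 mm of the seat, not touched by the fingers (distance between ball_center and trackball_seat below 0.004 m and contact force between the fingers and ball below 0.05 N and contact force between the fingers and trackball above 2 N and contact force between trackball and mat below 0.05 N and horizontal distance between trackball and mat below 0.05 m and height (world z) of trackball between 0.06 and 0.18 m and angle between trackball's own z axis and vertical below 0.12 rad and linear speed of trackball below 0.02 m/s and angular speed of trackball below 0.1 rad/s); the arm keeps its last pose, push and grip.
It fails at once if the trackball tipped more than 0.35 rad (20 degrees) (angle between trackball's own z axis and vertical above 0.35 rad).
It fails at once if the ball fell to the desk or the mat (height (world z) of ball_center below 0.028 m).
It fails at once if the ball was let go in the air, more than 30 mm above its seat (z of ball_center in the frame of trackball_seat above 0.03 m and contact force between anything else and ball below 0.01 N).
It fails at once if a bystander was moved more than 25 mm (distance of any of cleaner_bottle, notepad, glasses from where it was at the start of the episode above 0.025 m).
It fails at once if the bottle was knocked over (angle between cleaner_bottle's own z axis and vertical above 0.4 rad).
It also fails if it takes over 58 s, if anything falls off the work surface, if the arm or the gripper's body presses on something with over 40 N, if the wrist force passes 120 N, or if a joint passes its speed limit or range.

## Working session

There is one attempt and no reset: what is moved stays moved. The work goes in short steps, Python scripts to look and compute and a tool call to move; the robot and the scene stay as the last step left them, time stands still between calls to the robot, and variables do not carry over. Pictures are saved under pics/ and viewed, at most 10 in all, crops included, and the job is handed in when it is done.

Besides the shell and the picture viewer there is one more tool, called after "Emit:" in YAML: its name, and indented under it one key for each argument. send_rows: Moves the arm, as the interface text tells. Its arguments: {"type":"object","properties":{"plan":{"type":"array"},"fingers":{"type":"number"},"squeeze":{"type":"number"}},"required":["plan"]}

```bash
ls; mkdir -p pics; cat > h.py <<'E'
import numpy as np, cv2
from bench import env
def cam(n):
    p=env.camera_params(n); f=200/np.tan(np.radians(p["vertical_fov"])/2)
    K=np.array([[f,0,p["cx"]],[0,f,p["cy"]],[0,0,1.]])
    return K,np.array(p["dist_coeffs"],float),np.array(p["R"],float),np.array(p["t"],float)
def ray(n,uv):
    K,d,R,t=cam(n); u=cv2.undistortPoints(np.array(uv,float).reshape(-1,1,2),K,d).reshape(-1,2)
    D=np.c_[u,np.ones(len(u))]@R; return -R.T@t,D/np.linalg.norm(D,axis=1)[:,None]
def plane(n,uv,z):
    o,D=ray(n,uv); return o+D*((z-o[2])/D[:,2])[:,None]
def proj(n,X):
    K,d,R,t=cam(n); return cv2.projectPoints(np.array(X,float).reshape(-1,1,3),cv2.Rodrigues(R)[0],t,K,d)[0].reshape(-1,2)
def tri(uvs):
    A=np.zeros((3,3));b=np.zeros(3)
    for n,uv in uvs.items():
        o,D=ray(n,[uv]); M=np.eye(3)-np.outer(D[0],D[0]); A+=M;b+=M@o
    return np.linalg.solve(A,b)
E
python3 - <<'E'
from h import *
for n in("scene","top"):
    cv2.imwrite(f"pics/{n}0.png",env.grab_frame(n)[:,:,::-1]); K,d,R,t=cam(n); print(n,K[0,0],d,-R.T@t,R[2])
s=env.read_state(); print(s["tcp_pos"],s["eef_rot"],env.tcp_to_tips,s["clock"],s["grip_width"])
E
```

```text
pics
scene 369.1111466505357 [0.00818094 0.         0.         0.         0.        ] [ 0.16372354 -0.49322787  0.70097445] [ 0.4042534   0.61308723 -0.67875123]
top 487.26548467924044 [0.03919101 0.         0.         0.         0.        ] [0.36810263 0.04940841 1.22853359] [ 0.15138432  0.01698867 -0.98832898]
[0.19734121 0.69721129 0.2414997 ] [[-9.62217841e-01  2.72280656e-01 -2.67404880e-04]
 [ 2.72280761e-01  9.62216856e-01 -1.38179942e-03]
 [-1.18935771e-04 -1.40240126e-03 -9.99999010e-01]] 0.011 0.1 1.0009746320773416
```

View pics/scene0.png

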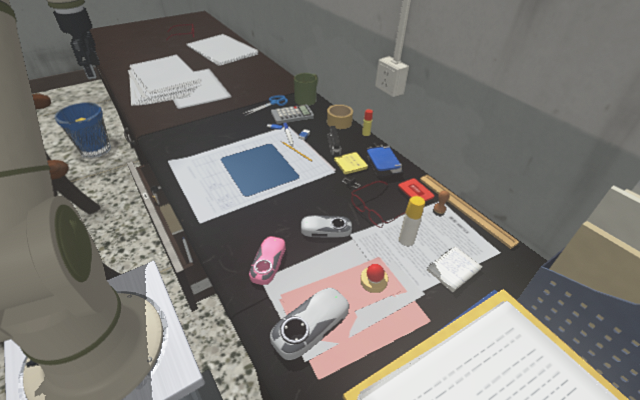

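View pics/top0.png

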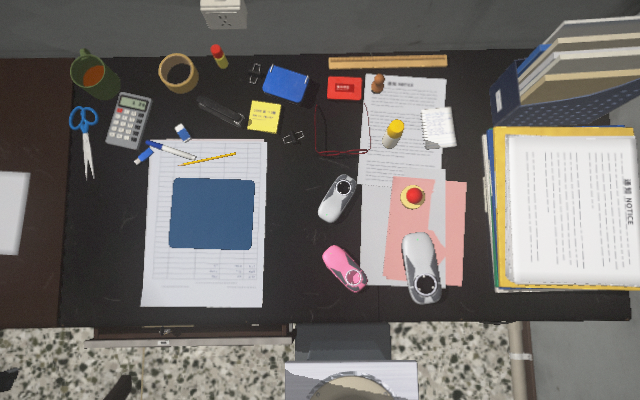

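Both pictures show three trackball-like things (top-view pixels): pink at (345,268), a larger grey one at (421,267) and a smaller grey one at (337,198). The description points to the smaller grey one. The ball on the tape roll is at (413,196) and the mat at (212,213). Next I'll check the choice with a close crop and measure.

```bash
cat > m.py <<'E'
from h import *
def blob(mask,near):
    n,l,s,c=cv2.connectedComponentsWithStats(mask.astype(np.uint8)); 
    k=[i for i in range(1,n) if s[i,4]>25]; i=min(k,key=lambda i:np.hypot(*(c[i]-near))); return l==i,c[i],s[i,4]
def red(im): 
    h=cv2.cvtColor(im,cv2.COLOR_RGB2HSV); return ((h[...,0]<8)|(h[...,0]>172))&(h[...,1]>150)&(h[...,2]>90)
def ballfit(n,im,near):
    m,c,a=blob(red(im),near); q=np.argwhere(m)[:,::-1]; (x,y),r=cv2.minEnclosingCircle(q.astype(np.float32)); return c,(x,y),r,a
E
python3 - <<'E'
from m import *
T=cv2.imread("pics/top0.png")[:,:,::-1].copy();S=cv2.imread("pics/scene0.png")[:,:,::-1].copy()
bt=ballfit("top",T,(413,196));bs=ballfit("scene",S,(375,272));print(bt,bs)
print("ball tri",tri({"top":bt[1],"scene":bs[1]}),"z.0345",plane("top",[bt[1]],.0345),plane("scene",[bs[1]],.0345))
h=cv2.cvtColor(T,cv2.COLOR_RGB2HSV)
m,c,a=blob((h[...,0]>95)&(h[...,0]<118)&(h[...,1]>120)&(h[...,2]>60),(212,213));print("mat",c,a,plane("top",[c],.003))
for nm,near in(("small",(332,205)),("big",(420,250))):
    m,c,a=blob((h[...,1]<40)&(h[...,2]>95),near)
    q=np.argwhere(m)[:,::-1].astype(np.float32); r=cv2.minAreaRect(q); b=plane("top",cv2.boxPoints(r),.015);print(nm,c,a,r,[np.linalg.norm(b[i]-b[i-1]) for i in(1,2)],plane("top",[r[0]],.015))
a=cv2.resize(T[160:235,300:375],(400,400),interpolation=cv2.INTER_CUBIC);b=cv2.resize(S[200:250,290:365],(600,400),interpolation=cv2.INTER_CUBIC)
cv2.imwrite("pics/crop1.png",np.hstack([a,b[:,100:500]])[:,:,::-1])
E
```

```text
(array([413.73913043, 195.06521739]), (413.637939453125, 195.22413635253906), 7.690804481506348, np.int32(184)) (array([374.31531532, 268.52252252]), (374.5, 270.0), 7.566473007202148, np.int32(111))
ball tri [ 0.54453481 -0.16295125  0.0429149 ] z.0345 [[ 0.54567871 -0.16438771  0.0345    ]] [[ 0.54952516 -0.15878033  0.0345    ]]
mat [212.33540373 213.5310559 ] 5474 [[0.51134554 0.34057987 0.003     ]]
small [334.26580796 199.85362998] 854 ((336.3652038574219, 197.91575622558594), (22.57795524597168, 50.5619010925293), 32.0053825378418) [np.float64(0.12857299549706983), np.float64(0.05721143003824107)] [[0.54473647 0.02571884 0.015     ]]
big [442.1319797 273.3857868] 197 ((441.5, 273.0), (30.0, 7.0), 90.0) [np.float64(0.01699959454055087), np.float64(0.0721616501392364)] [[ 0.35574394 -0.22708279  0.015     ]]
```

View pics/crop1.png

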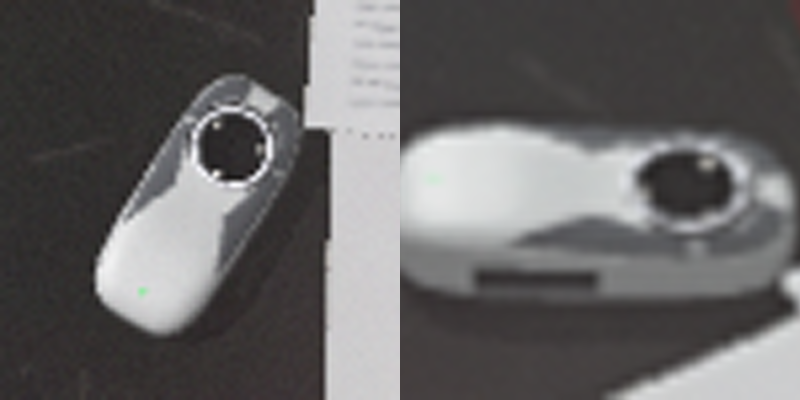

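The crop shows a grey body with an open socket, about 128 x 57 mm, which matches the smaller one. The hole is at about top (343.5,187.6) and scene (338,223). Next I'll refine the positions.

```bash
python3 - <<'E'
from m import *
T=cv2.imread("pics/top0.png")[:,:,::-1].copy();S=cv2.imread("pics/scene0.png")[:,:,::-1].copy()
def holec(im,near,w):
    g=cv2.cvtColor(im,cv2.COLOR_RGB2GRAY); x,y=map(int,near); c=cv2.resize(g[y-w:y+w,x-w:x+w],None,fx=8,fy=8,interpolation=cv2.INTER_CUBIC)
    m,cc,a=blob(c<95,(8*w,8*w)); q=np.argwhere(m)[:,::-1].astype(np.float32); e=cv2.fitEllipse(cv2.convexHull(q)); return (np.array(e[0])+.5)/8-.5+[x-w,y-w],np.array(e[1])/8,a/64
ht=holec(T,(344,188),11);hs=holec(S,(338,223),9);print(ht,hs)
Pt,Ps=plane("top",[ht[0]],.0245)[0],plane("scene",[hs[0]],.0245)[0];print("socket",Pt,Ps)
# rim-plane offsets; body long axis
h=cv2.cvtColor(T,cv2.COLOR_RGB2HSV)
c=np.array([[0.54473647,0.02571884]]);d=Pt[:2]-c[0];print("yaw socket-body",np.degrees(np.arctan2(d[1],d[0])),np.linalg.norm(d))
r=((336.365,197.916),(22.578,50.562),32.005);b=plane("top",cv2.boxPoints(r),.015)
for i in range(4):
    e=b[i]-b[i-1]; print("edge",np.linalg.norm(e),np.degrees(np.arctan2(e[1],e[0])))
for n,im,nr in(("top",T,(413,196)),("scene",S,(375,272))):
    hh=cv2.cvtColor(im,cv2.COLOR_RGB2HSV); m=((hh[...,0]<10)|(hh[...,0]>170))&(hh[...,1]>130)&(hh[...,2]>40)
    m,cc,a=blob(m,nr);q=np.argwhere(m)[:,::-1];e=cv2.fitEllipse(cv2.convexHull(q.astype(np.float32)));print(n,e,a,q.min(0),q.max(0),plane(n,[e[0]],.0345))
    x,y=nr
    print(proj(n,[.5456,-.1644,.0345]))
# tape roll
m=(h[...,0]>10)&(h[...,0]<30)&(h[...,1]>40)&(h[...,2]>90);m,cc,a=blob(m,(413,197));q=np.argwhere(m)[:,::-1].astype(np.float32);r=cv2.minEnclosingCircle(q);print("tape",r,a,plane("top",[r[0]],.019))
cr=[cv2.resize(im[y-20:y+20,x-20:x+20],(400,400),interpolation=cv2.INTER_NEAREST) for im,(x,y) in((T,(413,196)),(S,(375,272)))]
cv2.imwrite("pics/crop2.png",np.hstack(cr)[:,:,::-1])
E
```

```text
(array([343.07788086, 187.15919971]), array([12.54850388, 12.82957363]), np.float64(116.0625)) (array([337.83143806, 222.60128117]), array([ 8.31710052, 11.78662205]), np.float64(70.546875))
socket [0.57030164 0.00861984 0.0245    ] [0.57074183 0.0085169  0.0245    ]
yaw socket-body -33.77617839901853 0.030756366221927896
edge 0.056509293471602454 57.07749329823748
edge 0.12857332746940364 -32.56047086309476
edge 0.057211565590048453 -123.52119622534721
edge 0.12797301219432838 147.12820371370267
top ((413.8587646484375, 195.19212341308594), (15.608794212341309, 15.923238754272461), 74.13874053955078) 202 [406 188] [422 203] [[ 0.54575011 -0.16493199  0.0345    ]]
[[413.64430105 195.25561488]]
scene ((374.83935546875, 271.8741149902344), (16.00612449645996, 16.780899047851562), 160.40927124023438) 216 [367 264] [383 280] [[ 0.54693083 -0.16305339  0.0345    ]]
[[374.76563612 272.57168444]]
tape ((412.125, 196.4375), 12.637624740600586) 275 [[ 0.54497909 -0.16328108  0.019     ]]
```

View pics/crop2.png

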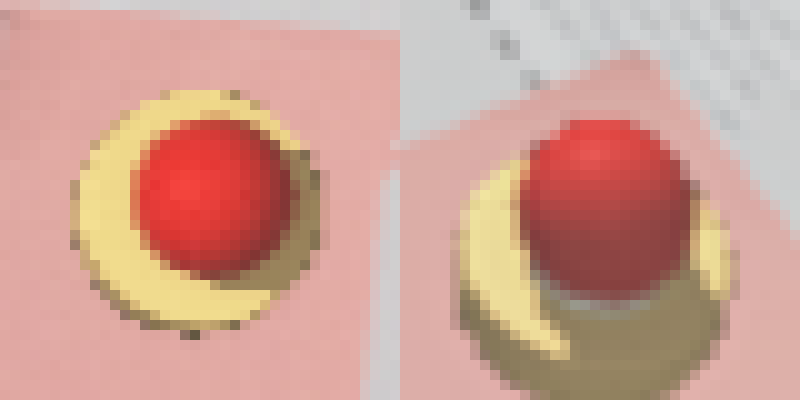

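The ball is centred at about top (413.9,195.2) and scene (374.8,272), so the ball sits near (0.546,-0.164). The socket is near (0.5705,0.0086), with yaw about -33°. Now I'll start moving.

```bash
cat > go.py <<'E'
from h import *
from scipy.spatial.transform import Rotation as Ro
YAW=-33
def goal(yaw=YAW):
    a=np.radians(yaw+90); y=np.array([np.cos(a),np.sin(a),0]); z=np.array([0,0,-1.]); return np.c_[np.cross(y,z),y,z]
def to(*P,yaw=YAW):
    s=env.read_state(); R=np.array(s["eef_rot"]); p=np.array(s["tcp_pos"]); print("t",round(s["clock"],2),"tcp",p.round(4),"grip",round(s["grip_width"],3),np.round(s["finger_force"],2))
    for q in P: print(q,"shift",(R.T@(np.array(q)-p)/.15).round(4),"turn",(Ro.from_matrix(R.T@goal(yaw)).as_rotvec()/2).round(4))
E
python3 -c "
from go import *
to((.25,.5,.24),(.546,-.164,.24))"
```

```text
t 0.1 tcp [0.1973 0.6972 0.2415] grip 1.001 0.0
(0.25, 0.5, 0.24) shift [-0.6958 -1.1695  0.0117] turn [-0.0007  0.0002  0.1501]
(0.546, -0.164, 0.24) shift [-3.7998 -4.8916  0.0173] turn [-0.0007  0.0002  0.1501]
```

Emit:
send_rows:
  plan:
    - [-0.25,-0.35,0,0,0,0.05]
    - [-0.5,-0.7,0,0,0,0.1]
    - [-0.7,-0.95,0,0,0,0.15]
    - [-0.7,-0.95,0,0,0,0.15]
    - [-0.7,-0.95,0,0,0,0.15]

```text
clock: 0.6
tcp_pos: [0.262, 0.5275, 0.2425]
eef_rot: [[-0.836, 0.549, 0.001], [0.549, 0.836, -0.003], [-0.002, -0.002, -1.0]]
wrist_force: [0.7, 0.8, 0.7]
grip_width: 1.001
finger_force: 0.0
```

```bash
python3 -c "
from go import *
to((.546,-.164,.24))"
```

```text
t 0.6 tcp [0.262  0.5275 0.2425] grip 1.001 0.0
(0.546, -0.164, 0.24) shift [-4.1123 -2.8155  0.0293] turn [-0.0009  0.001  -0.0024]
```

Emit:
send_rows:
  plan:
    - [-0.25,-0.17,0,0,0,0]
    - [-0.5,-0.35,0,0,0,0]
    - [-0.75,-0.52,0,0,0,0]
    - [-1,-0.7,0,0,0,0]

```text
clock: 1.0
tcp_pos: [0.3286, 0.3616, 0.2422]
eef_rot: [[-0.84, 0.543, 0.0], [0.543, 0.84, 0.0], [0.0, 0.0, -1.0]]
wrist_force: [0.4, 0.3, 0.6]
grip_width: 1.0
finger_force: 0.0
```

Emit:
send_rows:
  plan:
    - [-0.25,-0.17,0,0,0,0]
    - [-0.5,-0.35,0,0,0,0]
    - [-0.75,-0.52,0,0,0,0]
    - [-1,-0.7,0,0,0,0]

```text
clock: 1.4
tcp_pos: [0.3977, 0.1918, 0.2424]
eef_rot: [[-0.84, 0.543, 0.001], [0.543, 0.84, 0.001], [-0.0, 0.001, -1.0]]
wrist_force: [0.5, 0.0, -0.7]
grip_width: 0.997
finger_force: 0.0
```

Emit:
send_rows:
  plan:
    - [-0.25,-0.17,0,0,0,0]
    - [-0.5,-0.35,0,0,0,0]
    - [-0.75,-0.52,0,0,0,0]
    - [-1,-0.7,0,0,0,0]
    - [-1,-0.7,0,0,0,0]
    - [-1,-0.7,0,0,0,0]

```text
clock: 2.0
tcp_pos: [0.4661, 0.0223, 0.2421]
eef_rot: [[-0.838, 0.546, -0.0], [0.546, 0.838, 0.0], [0.0, -0.0, -1.0]]
wrist_force: [0.4, 0.3, 0.1]
grip_width: 1.0
finger_force: 0.0
```

```bash
python3 -c "
from go import *
to((.546,-.164,.13),(.546,-.164,.0335))"
```

```text
t 2.0 tcp [0.4661 0.0223 0.2421] grip 1.0 0.0
(0.546, -0.164, 0.13) shift [-1.1248 -0.7497  0.7472] turn [-0.     -0.0001 -0.0009]
(0.546, -0.164, 0.0335) shift [-1.1249 -0.7497  1.3905] turn [-0.     -0.0001 -0.0009]
```

Emit:
send_rows:
  plan:
    - [-0.25,-0.2,0,0,0,0]
    - [-0.5,-0.4,0,0,0,0]
    - [-0.75,-0.6,0.1,0,0,0]
    - [-0.95,-0.75,0.25,0,0,0]
    - [-1,-0.75,0.5,0,0,0]
    - [-1,-0.75,0.75,0,0,0]
    - [-1,-0.75,0.75,0,0,0]
    - [-1,-0.75,0.75,0,0,0]

```text
clock: 2.8
tcp_pos: [0.5302, -0.1516, 0.1298]
eef_rot: [[-0.84, 0.543, -0.002], [0.543, 0.84, 0.001], [0.002, -0.0, -1.0]]
wrist_force: [-0.3, 0.4, 0.8]
grip_width: 1.0
finger_force: 0.0
```

```bash
python3 -c "
from go import *
to((.546,-.164,.12),(.546,-.164,.034))"
```

```text
t 2.8 tcp [ 0.5302 -0.1516  0.1298] grip 1.0 0.0
(0.546, -0.164, 0.12) shift [-0.1334 -0.0124  0.0648] turn [-0.0001 -0.001   0.0013]
(0.546, -0.164, 0.034) shift [-0.1346 -0.0122  0.6381] turn [-0.0001 -0.001   0.0013]
```

Emit:
send_rows:
  plan:
    - [-0.07,-0.01,0,0,0,0]
    - [-0.134,-0.012,0.05,0,0,0]
    - [-0.134,-0.012,0.15,0,0,0]
    - [-0.134,-0.012,0.3,0,0,0]
    - [-0.134,-0.012,0.42,0,0,0]
    - [-0.134,-0.012,0.52,0,0,0]
    - [-0.134,-0.012,0.6,0,0,0]
    - [-0.134,-0.012,0.638,0,0,0]
    - [-0.134,-0.012,0.638,0,0,0]
    - [-0.134,-0.012,0.638,0,0,0]

```text
clock: 3.8
tcp_pos: [0.5465, -0.166, 0.0346]
eef_rot: [[-0.839, 0.545, 0.001], [0.545, 0.839, -0.0], [-0.001, 0.0, -1.0]]
wrist_force: [-0.1, -0.1, -0.1]
grip_width: 1.002
finger_force: 0.0
```

```bash
python3 -c "
from go import *
from m import *
to((.546,-.164,.034))
T=env.grab_frame('top');S=env.grab_frame('scene')
cr=[cv2.resize(im[y-30:y+30,x-30:x+30],(400,400),interpolation=cv2.INTER_NEAREST) for im,(x,y) in((T,(413,196)),(S,(375,272)))]
cv2.imwrite('pics/crop3.png',np.hstack(cr)[:,:,::-1])"
```

```text
t 3.8 tcp [ 0.5465 -0.166   0.0346] grip 1.002 0.0
(0.546, -0.164, 0.034) shift [0.01   0.0095 0.0041] turn [0.0001 0.0004 0.    ]
```

View pics/crop3.png

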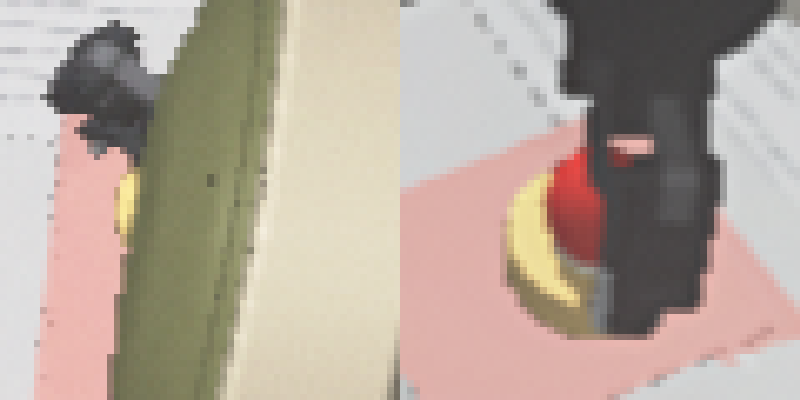

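The scene crop shows the ball at about (374,271), standing between the open fingers above the tape. I'll close gently.

Emit:
send_rows:
  plan:
    - [0.01,0.008,0,0,0,0]
    - [0.01,0.008,0,0,0,0]
    - [0.01,0.008,0,0,0,0]
    - [0.01,0.008,0,0,0,0]
    - [0.01,0.008,0,0,0,0]
  fingers: 0.1
  squeeze: 20

```text
clock: 4.4
tcp_pos: [0.5455, -0.164, 0.0341]
eef_rot: [[-0.839, 0.545, 0.0], [0.545, 0.839, -0.0], [-0.0, 0.0, -1.0]]
wrist_force: [-0.4, -0.1, 0.1]
grip_width: 0.555
finger_force: 0.0
```

Emit:
send_rows:
  plan:
    - [0,0,0,0,0,0]
    - [0,0,0,0,0,0]
    - [0,0,0,0,0,0]
    - [0,0,0,0,0,0]
    - [0,0,0,0,0,0]
    - [0,0,0,0,0,0]
  fingers: -0.25

```text
clock: 5.0
tcp_pos: [0.5455, -0.164, 0.0341]
eef_rot: [[-0.839, 0.545, 0.0], [0.545, 0.839, -0.0], [-0.0, 0.0, -1.0]]
wrist_force: [-0.4, -0.2, 2.7]
grip_width: 0.452
finger_force: 19.9
```

Emit:
send_rows:
  plan:
    - [0,0,-0.03,0,0,0]
    - [0,0,-0.08,0,0,0]
    - [0,0,-0.14,0,0,0]
    - [0,0,-0.2,0,0,0]
    - [0,0,-0.28,0,0,0]
    - [0,0,-0.36,0,0,0]
    - [0,0,-0.4,0,0,0]
    - [0,0,-0.4,0,0,0]
    - [0,0,-0.4,0,0,0]

```text
clock: 5.9
tcp_pos: [0.5455, -0.1639, 0.0942]
eef_rot: [[-0.839, 0.544, 0.0], [0.544, 0.839, -0.0], [-0.0, 0.0, -1.0]]
wrist_force: [0.6, 0.4, -1.1]
grip_width: 0.448
finger_force: 20.2
```

```bash
python3 -c "
from go import *
from m import *
to((.5705,.0086,.094))
S=env.grab_frame('scene');p=np.array(env.read_state()['tcp_pos']);print(proj('scene',[p,p+[0,0,.002]]))
x,y=proj('scene',p)[0].astype(int)
cv2.imwrite('pics/crop4.png',cv2.resize(S[y-35:y+35,x-40:x+40],(560,490),interpolation=cv2.INTER_NEAREST)[:,:,::-1]);print(x-40,y-35)
m=red(S);q=np.argwhere(m[y-20:y+20,x-20:x+20])[:,::-1]+[x-20,y-20];print(q.min(0),q.max(0),len(q))"
```

```text
t 5.9 tcp [ 0.5455 -0.1639  0.0942] grip 0.448 20.2
(0.5705, 0.0086, 0.094) shift [0.4861 1.0556 0.0015] turn [0.0001 0.0002 0.0002]
[[378.06810471 255.39124631]
 [378.19464462 254.78503488]]
338 220
[371 248] [375 257] 36
```

View pics/crop4.png

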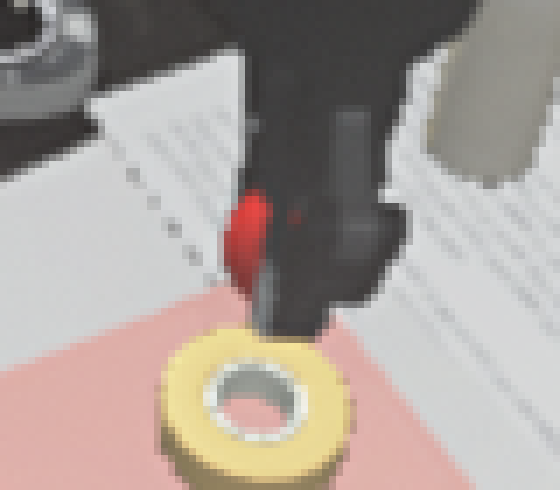

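The scene crop shows the ball between the fingers at about (378,255), right at the TCP projection, and the tape stayed behind. I'll carry the ball to the socket.

Emit:
send_rows:
  plan:
    - [0.03,0.06,0,0,0,0]
    - [0.08,0.18,0,0,0,0]
    - [0.15,0.34,0,0,0,0]
    - [0.23,0.5,0,0,0,0]
    - [0.3,0.66,0,0,0,0]
    - [0.37,0.8,0,0,0,0]
    - [0.43,0.92,0,0,0,0]
    - [0.47,0.98,0,0,0,0]
    - [0.485,1,0,0,0,0]
    - [0.485,1,0,0,0,0]
    - [0.485,1,0,0,0,0]

```text
clock: 7.05
tcp_pos: [0.5659, 0.0003, 0.0941]
eef_rot: [[-0.838, 0.546, -0.0], [0.546, 0.838, -0.001], [-0.0, -0.001, -1.0]]
wrist_force: [-0.1, -0.0, -1.0]
grip_width: 0.45
finger_force: 20.2
```

```bash
python3 -c "
from go import *
to((.570,.0086,.06),(.570,.0086,.0375))"
```

```text
t 7.05 tcp [5.659e-01 3.000e-04 9.410e-02] grip 0.45 20.24
(0.57, 0.0086, 0.06) shift [0.0073 0.0615 0.2271] turn [-0.0003  0.0001 -0.0005]
(0.57, 0.0086, 0.0375) shift [0.0074 0.0615 0.3771] turn [-0.0003  0.0001 -0.0005]
```

Emit:
send_rows:
  plan:
    - [0.007,0.03,0,0,0,0]
    - [0.007,0.061,0,0,0,0]
    - [0.007,0.061,0.07,0,0,0]
    - [0.007,0.061,0.15,0,0,0]
    - [0.007,0.061,0.2,0,0,0]
    - [0.007,0.061,0.22,0,0,0]
    - [0.007,0.061,0.22,0,0,0]
    - [0.007,0.061,0.22,0,0,0]

```text
clock: 7.85
tcp_pos: [0.5702, 0.0095, 0.061]
eef_rot: [[-0.839, 0.545, -0.0], [0.545, 0.839, -0.0], [0.0, -0.0, -1.0]]
wrist_force: [0.3, 0.6, -0.7]
grip_width: 0.455
finger_force: 20.2
```

```bash
python3 -c "
from go import *
from m import *
to((.570,.0086,.05),(.570,.0086,.0375))
S=env.grab_frame('scene');p=np.array(env.read_state()['tcp_pos']);print(proj('scene',[p,[.5705,.0086,.037],[.5705,.0086,.0245]]))
x,y=proj('scene',p)[0].astype(int)
cv2.imwrite('pics/crop5.png',cv2.resize(S[y-35:y+35,x-40:x+40],(560,490),interpolation=cv2.INTER_NEAREST)[:,:,::-1]);print(x-40,y-35)"
```

```text
t 7.85 tcp [0.5702 0.0095 0.061 ] grip 0.455 20.24
(0.57, 0.0086, 0.05) shift [-0.0023 -0.0056  0.0733] turn [-0.0001 -0.     -0.    ]
(0.57, 0.0086, 0.0375) shift [-0.0023 -0.0056  0.1567] turn [-0.0001 -0.     -0.    ]
[[338.31584026 212.09222076]
 [338.02146751 219.17024674]
 [337.73425136 222.61803998]]
298 177
```

View pics/crop5.png

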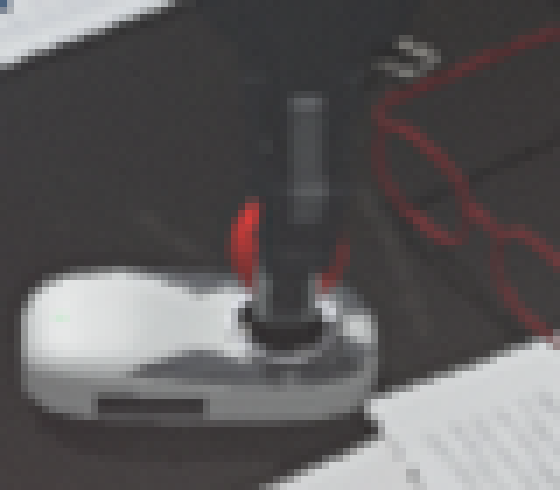

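The ball shows at columns 331–348, centre about (338.9,212), directly over the socket at about (338,222.6). I'll lower it slowly.

Emit:
send_rows:
  plan:
    - [0.001,-0.005,0.03,0,0,0]
    - [0.001,-0.005,0.06,0,0,0]
    - [0.001,-0.005,0.09,0,0,0]
    - [0.001,-0.005,0.11,0,0,0]
    - [0.001,-0.005,0.13,0,0,0]
    - [0.001,-0.005,0.145,0,0,0]
    - [0.001,-0.005,0.15,0,0,0]
    - [0.001,-0.005,0.15,0,0,0]
    - [0.001,-0.005,0.15,0,0,0]

```text
clock: 8.8
tcp_pos: [0.5697, 0.0091, 0.0387]
eef_rot: [[-0.839, 0.544, 0.0], [0.544, 0.839, -0.0], [-0.0, 0.0, -1.0]]
wrist_force: [0.2, -0.2, 0.2]
grip_width: 0.453
finger_force: 20.2
```

Emit:
send_rows:
  plan:
    - [0,0,0.003,0,0,0]
    - [0,0,0.006,0,0,0]
    - [0,0,0.006,0,0,0]
    - [0,0,0.006,0,0,0]

```text
clock: 9.2
tcp_pos: [0.5697, 0.0091, 0.0377]
eef_rot: [[-0.839, 0.544, 0.0], [0.544, 0.839, -0.0], [-0.0, 0.0, -1.0]]
wrist_force: [0.4, -0.3, -0.0]
grip_width: 0.45
finger_force: 20.2
```

Emit:
send_rows:
  plan:
    - [0,0,0.003,0,0,0]
    - [0,0,0.005,0,0,0]
    - [0,0,0.005,0,0,0]
    - [0,0,0.005,0,0,0]

```text
clock: 9.6
tcp_pos: [0.5698, 0.0091, 0.0371]
eef_rot: [[-0.839, 0.544, 0.0], [0.544, 0.839, 0.0], [-0.0, 0.0, -1.0]]
wrist_force: [0.1, 1.0, 2.4]
grip_width: 0.454
finger_force: 20.4
```

There is contact (2.4 N up), so the ball is on its studs. I'll open the fingers.

Emit:
send_rows:
  plan:
    - [0,0,0,0,0,0]
    - [0,0,0,0,0,0]
    - [0,0,0,0,0,0]
    - [0,0,0,0,0,0]
    - [0,0,0,0,0,0]
  fingers: 0.3

```text
clock: 10.1
tcp_pos: [0.5696, 0.0091, 0.0369]
eef_rot: [[-0.839, 0.544, -0.0], [0.544, 0.839, -0.0], [0.0, -0.0, -1.0]]
wrist_force: [-0.1, -0.0, 0.4]
grip_width: 0.641
finger_force: 0.0
```

Emit:
send_rows:
  plan:
    - [0,0,-0.08,0,0,0]
    - [0,0,-0.2,0,0,0]
    - [0,0,-0.36,0,0,0]
    - [0.2,0,-0.5,0,0,0]
    - [0.45,0,-0.6,0,0,0]
    - [0.7,0,-0.65,0,0,0]
    - [0.85,0,-0.65,0,0,0]
    - [0.9,0,-0.65,0,0,0]
    - [0.9,0,-0.65,0,0,0]
  fingers: 1

```text
clock: 11.0
tcp_pos: [0.4562, 0.0832, 0.1351]
eef_rot: [[-0.84, 0.543, 0.001], [0.543, 0.84, 0.0], [-0.0, 0.001, -1.0]]
wrist_force: [0.8, 0.2, 0.3]
grip_width: 1.003
finger_force: 0.0
```

```bash
python3 -c "
from go import *
from m import *
to((.53,.035,.1))
ims={n:env.grab_frame(n) for n in('top','scene')}
cr=[];c={}
for n,im in ims.items():
    x,y=proj(n,[.5702,.0088,.037])[0]; x,y=int(x),int(y); print(n,proj(n,[.5702,.0088,.037]),(x,y))
    try:
        m,cc,a=blob(red(im),(x,y)); q=np.argwhere(m)[:,::-1]; e=cv2.fitEllipse(cv2.convexHull(q.astype(np.float32))); print(n,e,a,plane(n,[e[0]],.037)); c[n]=e[0]
    except Exception as E: print(E)
    cr.append(cv2.resize(im[y-30:y+30,x-30:x+30],(400,400),interpolation=cv2.INTER_NEAREST))
if len(c)==2: print(tri(c))
cv2.imwrite('pics/crop6.png',np.hstack(cr)[:,:,::-1])"
```

```text
t 11.0 tcp [0.4562 0.0832 0.1351] grip 1.003 0.0
(0.53, 0.035, 0.1) shift [-0.5876 -0.0025  0.234 ] turn [0.0004 0.0001 0.0008]
top [[343.1598743  186.36271161]] (343, 186)
top ((343.1134033203125, 186.2389373779297), (14.882585525512695, 15.093255043029785), 82.52505493164062) 184 [[0.57051285 0.00890875 0.037     ]]
scene [[337.87721866 219.1673475 ]] (337, 219)
scene ((338.1765441894531, 217.9691162109375), (13.968785285949707, 14.671972274780273), 171.68197631835938) 166 [[0.57326946 0.01179883 0.037     ]]
[0.57023837 0.0088121  0.041157  ]
```

View pics/crop6.png

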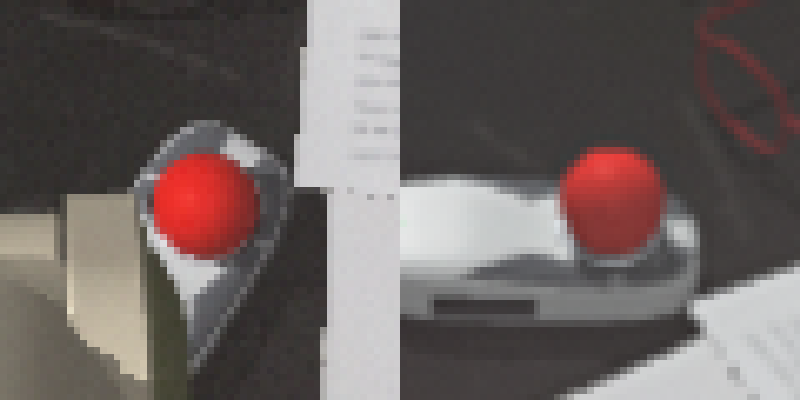

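The ball is seated: top view (343.1,186.2) against the expected (343.2,186.4). Before gripping the trackball I'll estimate fingertip height against opening from the earlier crops.

```bash
python3 -c "
from h import *
y=np.array([.545,.839,0])
for nm,p,half,rowb in(('held40',[.5702,.0095,.061],.02,177+322/7-.5),('lift40',[.5455,-.1639,.0942],.02,220+335/7-.5),('open85',[.5465,-.166,.0346],.0425,242+333/6.667-.5)):
    for k in(0,.007,.0145):
        z=np.linspace(-.02,.1,1201);P=np.array(p)-y*(half+k);X=np.c_[np.tile(P[:2],(1201,1)),z]; r=proj('scene',X); i=np.argmin(abs(r[:,1]-rowb)); print(nm,k,'tip z rel tcp',round(z[i]-p[2],4),r[i])
from go import *
to((.53,.035,.1),(.53,.035,.008))
"
```

```text
held40 0 tip z rel tcp -0.0156 [338.27877351 222.4965677 ]
held40 0.007 tip z rel tcp -0.0082 [338.59093082 222.4914252 ]
held40 0.0145 tip z rel tcp -0.0003 [338.93265993 222.49403427]
lift40 0 tip z rel tcp -0.0145 [378.46409391 267.35305452]
lift40 0.007 tip z rel tcp -0.0051 [379.50876112 267.35724239]
lift40 0.0145 tip z rel tcp 0.005 [380.66615463 267.35321415]
open85 0 tip z rel tcp -0.0068 [377.58024498 291.44356954]
open85 0.007 tip z rel tcp 0.0039 [378.67032243 291.4570672 ]
open85 0.0145 tip z rel tcp 0.0155 [379.88695938 291.43463397]
t 11.1 tcp [0.4576 0.0823 0.1348] grip 1.003 0.0
(0.53, 0.035, 0.1) shift [-0.5761 -0.0018  0.2325] turn [ 0.0004  0.0006 -0.0001]
(0.53, 0.035, 0.008) shift [-0.5754 -0.0023  0.8458] turn [ 0.0004  0.0006 -0.0001]
```

Emit:
send_rows:
  plan:
    - [-0.15,0,0,0,0,0]
    - [-0.35,0,0,0,0,0]
    - [-0.52,0,0.05,0,0,0]
    - [-0.575,-0.002,0.15,0,0,0]
    - [-0.575,-0.002,0.23,0,0,0]
    - [-0.575,-0.002,0.23,0,0,0]
    - [-0.575,-0.002,0.23,0,0,0]

```text
clock: 11.8
tcp_pos: [0.5273, 0.0358, 0.0993]
eef_rot: [[-0.839, 0.544, -0.002], [0.544, 0.839, -0.0], [0.002, -0.001, -1.0]]
wrist_force: [-0.4, 0.1, -0.5]
grip_width: 1.002
finger_force: 0.0
```

```bash
python3 -c "
from go import *
to((.53,.035,.1),(.53,.035,.010))
"
```

```text
t 11.8 tcp [0.5273 0.0358 0.0993] grip 1.002 0.0
(0.53, 0.035, 0.1) shift [-0.0182  0.0054 -0.0047] turn [-0.0007 -0.001   0.0004]
(0.53, 0.035, 0.01) shift [-0.0194  0.0062  0.5953] turn [-0.0007 -0.001   0.0004]
```

Emit:
send_rows:
  plan:
    - [-0.019,0.006,0.05,0,0,0]
    - [-0.019,0.006,0.15,0,0,0]
    - [-0.019,0.006,0.28,0,0,0]
    - [-0.019,0.006,0.4,0,0,0]
    - [-0.019,0.006,0.49,0,0,0]
    - [-0.019,0.006,0.55,0,0,0]
    - [-0.019,0.006,0.59,0,0,0]
    - [-0.019,0.006,0.595,0,0,0]
    - [-0.019,0.006,0.595,0,0,0]
    - [-0.019,0.006,0.595,0,0,0]

```text
clock: 12.8
tcp_pos: [0.5318, 0.0347, 0.0112]
eef_rot: [[-0.839, 0.544, 0.001], [0.544, 0.839, 0.0], [-0.001, 0.001, -1.0]]
wrist_force: [0.2, 0.1, 0.1]
grip_width: 1.001
finger_force: 0.0
```

```bash
python3 -c "
from go import *
to((.53,.035,.010))
"
```

```text
t 12.8 tcp [0.5318 0.0347 0.0112] grip 1.001 0.0
(0.53, 0.035, 0.01) shift [ 0.0113 -0.0046  0.008 ] turn [0.0003 0.0004 0.0001]
```

Emit:
send_rows:
  plan:
    - [0.011,-0.005,0.006,0,0,0]
    - [0.011,-0.005,0.006,0,0,0]
    - [0.011,-0.005,0.006,0,0,0]
    - [0.011,-0.005,0.006,0,0,0]
  fingers: 0.5
  squeeze: 20

```text
clock: 13.2
tcp_pos: [0.5298, 0.0349, 0.0099]
eef_rot: [[-0.839, 0.544, 0.0], [0.544, 0.839, 0.0], [-0.0, 0.0, -1.0]]
wrist_force: [0.1, 0.2, -0.1]
grip_width: 0.75
finger_force: 0.0
```

Emit:
send_rows:
  plan:
    - [0,0,0,0,0,0]
    - [0,0,0,0,0,0]
    - [0,0,0,0,0,0]
  fingers: 0.4

```text
clock: 13.5
tcp_pos: [0.5297, 0.0349, 0.0098]
eef_rot: [[-0.839, 0.545, -0.0], [0.545, 0.839, -0.0], [-0.0, -0.0, -1.0]]
wrist_force: [0.2, 0.4, -0.1]
grip_width: 0.701
finger_force: 0.0
```

Emit:
send_rows:
  plan:
    - [0,0,0,0,0,0]
    - [0,0,0,0,0,0]
    - [0,0,0,0,0,0]
    - [0,0,0,0,0,0]
  fingers: 0.3

```text
clock: 13.9
tcp_pos: [0.5298, 0.0349, 0.0099]
eef_rot: [[-0.839, 0.544, 0.0], [0.544, 0.839, 0.0], [-0.0, 0.0, -1.0]]
wrist_force: [-0.5, 0.9, 3.9]
grip_width: 0.676
finger_force: 21.7
```

Emit:
send_rows:
  plan:
    - [0,0,0,0,0,0]
    - [0,0,0,0,0,0]
    - [0,0,0,0,0,0]
    - [0,0,0,0,0,0]
  fingers: 0
  squeeze: 60

```text
clock: 14.3
tcp_pos: [0.5298, 0.0349, 0.0102]
eef_rot: [[-0.839, 0.544, 0.0], [0.544, 0.839, 0.0], [-0.0, 0.0, -1.0]]
wrist_force: [-0.9, 0.6, 8.5]
grip_width: 0.668
finger_force: 63.3
```

Gripped firmly at 58 mm. I'll lift slowly and then look.

Emit:
send_rows:
  plan:
    - [0,0,-0.01,0,0,0]
    - [0,0,-0.03,0,0,0]
    - [0,0,-0.06,0,0,0]
    - [0,0,-0.1,0,0,0]
    - [0,0,-0.15,0,0,0]
    - [0,0,-0.2,0,0,0]
    - [0,0,-0.26,0,0,0]
    - [0,0,-0.32,0,0,0]
    - [0,0,-0.38,0,0,0]
    - [0,0,-0.44,0,0,0]
    - [0,0,-0.5,0,0,0]
    - [0,0,-0.56,0,0,0]
    - [0,0,-0.61,0,0,0]
    - [0,0,-0.65,0,0,0]
    - [0,0,-0.67,0,0,0]
    - [0,0,-0.67,0,0,0]
    - [0,0,-0.67,0,0,0]
    - [0,0,-0.67,0,0,0]

```text
clock: 16.1
tcp_pos: [0.5295, 0.0348, 0.11]
eef_rot: [[-0.839, 0.545, -0.001], [0.545, 0.839, -0.0], [0.0, -0.0, -1.0]]
wrist_force: [0.5, 0.5, -2.4]
grip_width: 0.665
finger_force: 64.2
```

```bash
python3 -c "
from go import *
from m import *
S=env.grab_frame('scene');e=np.array([.5702,.0088,.137]);x,y=proj('scene',e)[0].astype(int);print(x-60,y-40,proj('scene',e))
m,cc,a=blob(red(S),(x,y));print(cc,a)
cv2.imwrite('pics/crop7.png',cv2.resize(S[y-40:y+50,x-70:x+40],(660,540),interpolation=cv2.INTER_NEAREST)[:,:,::-1])
to((.4959,.3504,.11))
"
```

```text
280 149 [[340.37018928 189.12312212]]
[340.67317073 188.48780488] 205
t 16.15 tcp [0.5295 0.0349 0.11  ] grip 0.667 64.19
(0.4959, 0.3504, 0.11) shift [ 1.3334e+00  1.6424e+00 -4.0000e-04] turn [-0.0002 -0.0002  0.0001]
```

View pics/crop7.png

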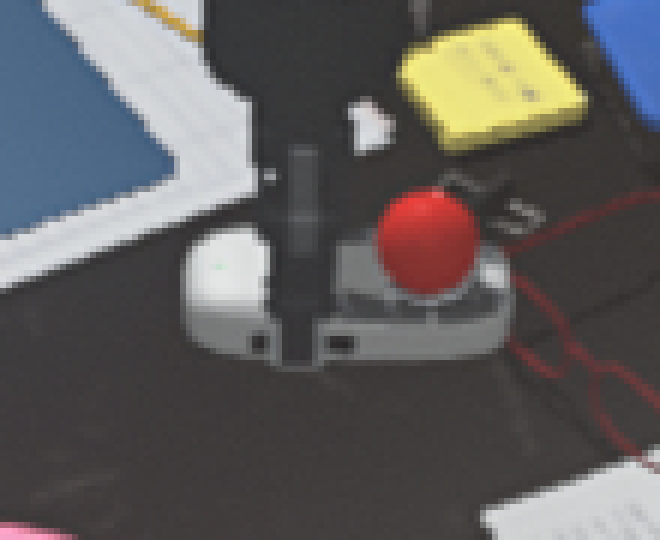

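The crop shows the trackball level in the fingers, with the ball at (340.7,188.5) against the expected (340.4,189.1). I'll carry it to the mat smoothly.

Emit:
send_rows:
  plan:
    - [0.004,0.005,0,0,0,0]
    - [0.015,0.018,0,0,0,0]
    - [0.03,0.037,0,0,0,0]
    - [0.05,0.062,0,0,0,0]
    - [0.075,0.092,0,0,0,0]
    - [0.105,0.129,0,0,0,0]
    - [0.14,0.172,0,0,0,0]
    - [0.18,0.222,0,0,0,0]
    - [0.22,0.271,0,0,0,0]
    - [0.26,0.32,0,0,0,0]
    - [0.3,0.37,0,0,0,0]
    - [0.34,0.419,0,0,0,0]
    - [0.38,0.468,0,0,0,0]
    - [0.42,0.517,0,0,0,0]
    - [0.46,0.567,0,0,0,0]
    - [0.5,0.616,0,0,0,0]
    - [0.54,0.665,0,0,0,0]
    - [0.58,0.714,0,0,0,0]
    - [0.62,0.764,0,0,0,0]
    - [0.66,0.813,0,0,0,0]

```text
clock: 18.15
tcp_pos: [0.513, 0.1919, 0.1103]
eef_rot: [[-0.839, 0.544, 0.0], [0.544, 0.839, -0.0], [-0.0, -0.0, -1.0]]
wrist_force: [0.1, 0.3, -3.4]
grip_width: 0.663
finger_force: 64.2
```

Emit:
send_rows:
  plan:
    - [0.04,0.049,0,0,0,0]
    - [0.08,0.099,0,0,0,0]
    - [0.12,0.148,0,0,0,0]
    - [0.16,0.197,0,0,0,0]
    - [0.2,0.246,0,0,0,0]
    - [0.24,0.296,0,0,0,0]
    - [0.28,0.345,0,0,0,0]
    - [0.32,0.394,0,0,0,0]
    - [0.36,0.443,0,0,0,0]
    - [0.4,0.493,0,0,0,0]
    - [0.44,0.542,0,0,0,0]
    - [0.48,0.591,0,0,0,0]
    - [0.515,0.634,0,0,0,0]
    - [0.55,0.678,0,0,0,0]
    - [0.58,0.714,0,0,0,0]
    - [0.61,0.751,0,0,0,0]
    - [0.635,0.782,0,0,0,0]
    - [0.655,0.807,0,0,0,0]
    - [0.668,0.823,0,0,0,0]
    - [0.673,0.829,0,0,0,0]

```text
clock: 20.15
tcp_pos: [0.496, 0.3506, 0.1103]
eef_rot: [[-0.839, 0.544, 0.0], [0.544, 0.839, -0.0], [-0.0, 0.0, -1.0]]
wrist_force: [-0.1, -0.2, -2.0]
grip_width: 0.661
finger_force: 64.2
```

Emit:
send_rows:
  plan:
    - [0,0,0,0,0,0]
    - [0,0,0,0,0,0]
    - [0,0,0,0,0,0]
    - [0,0,0,0,0,0]
    - [0,0,0,0,0,0]
    - [0,0,0,0,0,0]
    - [0,0,0,0,0,0]
    - [0,0,0,0,0,0]

```text
clock: 20.95
tcp_pos: [0.4961, 0.3503, 0.1103]
eef_rot: [[-0.839, 0.544, 0.0], [0.544, 0.839, -0.0], [-0.0, 0.0, -1.0]]
wrist_force: [-0.5, 0.2, -2.4]
grip_width: 0.664
finger_force: 64.2
```

```bash
python3 -c "
from go import *
from m import *
S=env.grab_frame('scene');to((.4959,.3504,.11))
p=np.array(env.read_state()['tcp_pos']);e=p+[.0403,-.0261,.027];x,y=proj('scene',e)[0].astype(int);print(proj('scene',e))
m,cc,a=blob(red(S),(x,y));print(cc,a)
cv2.imwrite('pics/crop8.png',cv2.resize(S[y-50:y+60,x-80:x+60],(770,600),interpolation=cv2.INTER_NEAREST)[:,:,::-1])
"
```

```text
t 21.0 tcp [0.4961 0.3504 0.1103] grip 0.665 64.19
(0.4959, 0.3504, 0.11) shift [ 0.0012 -0.0004  0.0018] turn [0.     0.     0.0001]
[[264.54977216 130.16208374]]
[264.65625   129.0546875] 128
```

View pics/crop8.png

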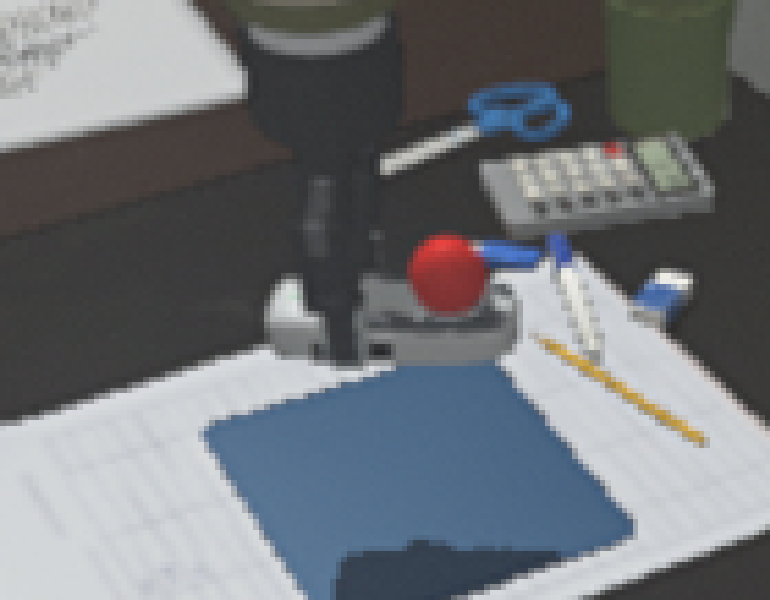

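The crop shows the trackball level with the ball seated at (264.7,129). It only looks past the mat's far edge because of parallax: from the TCP it is over the mat centre, with its underside about 100 mm up. I'll hand it in.

```bash
python3 -c "
from h import *
print(plane('scene',[(260,169)],.003))
print(env.hand_in())"
```

```text
[[0.51369009 0.3327377  0.003     ]]
the job is handed in; nothing more can be done
None
```

I put the red ball back in its socket and handed in with the trackball held still and level over the middle of the mat, its underside about 100 mm up; the result of the judging was not shown to me.

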